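# Set and close the quick-release on the grinding wheel stand

### The job

On the stand that carries the big grinding wheel, turn the wing nut clockwise, by less than a quarter turn, until its wings line up with the two small index bars on the clamp plate, while the cam lever is still open. Then flip that stand's cam lever fully down to lock the wheel. Leave the lever of the other, bare stand open.

Things in the scene. Friction and masses are not known exactly. Their poses are not given: they have to be found in the camera images.
- wheel_stand: Fixed grey stand, base 150x130x8 mm, block to 64 high, left or right of the 270 high grey grinder (bare stand opposite). Carries a flat grinding wheel, dia 125, height 70-86; on it a steel clamp plate, dia 84, top 91, with dark index bars 36 from centre at +y and -y. Origin: underside centre, on the nut's axis; z up; lever on its -x side, which faces the robot at yaw 0 (yaw -0.8 to 0.15).
- wing_nut (a joint): Aluminium wing nut on wheel_stand's vertical axis. Wings: flat bar 56 mm long, 11 thick, 28 tall, 100-128 above the table (4 higher with the lever open); hub dia 28 below. Value rad: 0 = wings along the stand's y, in line with the index bars; grows clockwise from above; starts -1.45 to -0.6; stops -1.7, 0.7. Friction 0.06 N m; stays where left.
- cam_lever (a joint): Steel lever of wheel_stand, 90 mm from pivot to tip, 18 wide, 9 thick. Pivot axis along the stand's x through (-100, 0, 48) mm in its frame; swings in the stand's plane x = -100 mm. Value rad: 0 = closed against its stop, level, pointing to the stand's +y; pi/2 = straight up; starts open at 1.15-1.4. Friction 0.12 N m (2 N at 60 mm); stays where left. Closing lowers the nut 4 mm.
- bare_lever (a joint): Cam lever of the other stand, of the same build but without a wheel, on the other side of the grey grinder. Value as for cam_lever; starts open at 1.15-1.4 and must stay open.

How it is judged:
By the outcome, as a careful person would: the job done as asked, in the order asked, and still so for the second after the job is handed in, with the robot touching nothing.
It also fails if it takes over 48 s, if anything falls off the work surface, if the arm or the gripper's body presses on something with over 40 N, if the wrist force passes 120 N, or if a joint passes its speed limit or range.

### The arm

A 6-joint arm with a two-finger parallel gripper is mounted at the origin on a cart in front of the work surface, level with it; the furniture and walls round the work are solid. World frame = base frame: x ahead of the robot, y to its left, z up, the work surface at z = 0. Lengths are in m, angles in rad, forces in N, time in s.
With the tool pointing down it reaches from about 0.25 to 0.8 m from the base axis. Payload 3.9 kg.
Tool frame: the origin (TCP) lies midway between the tips of the shut fingers; the grasp point (between the pads) lies 19 mm behind it; z points along the fingers, y is the line along which they close (so a half turn about z gives the same grasp; the last joint's range is limited). The gripper opens to 85 mm and grips with 20 to 120 N. Pads are 22 mm wide; open, the fingers measure 114 mm over their backs; the gripper's body (76 mm by 85 mm) begins 54 mm behind the grasp point. The pads swing forward as they close: fully open they stand 13 mm farther back than shut.
Start: joints at [1.222, 0.26, -0.138, 1.173, 0, 1.571], TCP at [0.179, 0.493, 0.231] pointing down, gripper open.
Joint ranges: [-2.78, 2.78], [-0.83, 1.72], [-1.28, 1.37], [-1.9, 2.12], [-1.57, 1.48], [-3.14, 3.14]. Speed limits (rad/s): [2.57, 2.57, 3.14, 3.14, 3.14, 3.14].

### API

Orientations are given as a 3x3 rotation matrix whose columns are the frame's x, y, z axes.
In Python, from station import env gives the robot as it stands.
- The arm moves only by the shell command python3 -m crank 'ROWS' [OPENING] [FORCE]. ROWS is a JSON object of lists of equal length, an entry for each row: "offset": the shift along the tool's x, y, z each as a share of 20 cm, from -1 to 1, a list of three; "dr": the turn, a rotation vector about the tool's x, y, z each as a share of 45 degrees, from -1 to 1, a list of three. A call has exactly 10 rows; each row is the pose to reach, as a shift and turn from the pose commanded when the call began, along the tool's axes at that moment; what a row does not reach only later rows make up. A row lasts 1/12 s, in which the tool goes at most 41.7 mm and 7.16 degrees, less where a joint would pass 70% of its speed; a pose out of reach is approached as far as the arm can. A call with a number of a shift or a turn outside -1 to 1 is refused whole. A call with a gripper value outside its range is refused whole. OPENING is the gripper's target within -1 to 1 (shut at 1, half-way at 0, fully open at -1), set as the call begins (- or left out, the last holds). The fingers move at their own pace and stop on an object; FORCE is the grip in N (left out, the last holds). Time passes only in rows, so rows that repeat a pose let the fingers close, or fill a call up. It gives the time, the measured TCP pose, the force, the opening and the grip force at its end, in the units of the state.
- env.observe(): the state, without advancing time (a new reading comes with each control period).
- env.get_image(name): name is "scene" or "top" or "wrist"; returns a dict with "img" (384x512x3 uint8, red, green, blue), "mtx" (3x3 intrinsics, pixels), "R" (3x3) and "t" (3): a world point X has camera coordinates R X + t; the wrist camera has in their place "T_tool_cam" (4x4, takes a point from camera to tool coordinates, whose origin is the TCP and whose axes are the flange's). Camera axes: x right, y down, z forward; pixel columns grow to the right and rows downward; lengths in m; the calibration is good to about 2 mm. A picture is of the moment at which its call begins: read the wrist's pose just before it. There is no depth.
- env.finish_job(): hands the job in; it is judged then, once.
The state is a dict: "t": time; "joint_pos": joint angles; "dq": joint speeds; "joint_efforts": joint torques, N m; "tool_pos": TCP position; "orientation": TCP orientation; "wrist_force": force on the tool from outside, world axes, zero at the start; "wrist_torque": the same for the moment, N m; "finger_gap": opening from 0.0 (shut) to 1.0 (fully open); "grip_force": force on a finger pad.
Only numpy, scipy, OpenCV 4.12 (cv2) and the standard library are available. Lean on these libraries where they do the work, as an engineer would, in place of code of your own. Each camera call takes 0.05 s, during which the arm holds its last target. There are 200 camera calls.

## Working session

There is one attempt and no reset: what is moved stays moved. The work goes in short steps, Python scripts to look and compute and a shell command to move; the robot and the scene stay as the last step left them, time stands still between calls to the robot, and variables do not carry over. Pictures are saved under pics/ and viewed, at most 10 in all, crops included, and the job is handed in when it is done.

```bash
mkdir -p pics; python3 - <<'E'
from station import env
import cv2,pickle
d={}
for n in ("scene","top"):
    r=env.get_image(n); d[n]=r; print(n,r["mtx"].tolist(),r["R"].tolist(),r["t"])
pickle.dump(d,open("d.pkl","wb"))
import numpy as np
im=np.hstack([d["scene"]["img"],d["top"]["img"]])
cv2.imwrite("pics/a.png",cv2.resize(d["scene"]["img"][:,:,::-1],(800,600)))
cv2.imwrite("pics/b.png",cv2.resize(d["top"]["img"][:,:,::-1],(800,600)))
o=env.observe();print(o)
E
```

```text
scene [[478.0973904200913, 0.0, 260.1657163734531], [0.0, 478.0973904200913, 190.04026014590363], [0.0, 0.0, 1.0]] [[0.8028122340890895, -0.5961138713607861, -0.011864618331034608], [-0.3133298953811955, -0.40487775530949915, -0.8590101163059434], [0.5072641259317417, 0.6933413701971038, -0.5118211122217493]] [-0.41242088  0.20707739  1.12773287]
top [[491.1674420134307, 0.0, 251.90729458135], [0.0, 491.1674420134307, 189.96713961978807], [0.0, 0.0, 1.0]] [[0.006508189985146587, -0.9998628529578292, 0.015228878427112593], [-0.9825370225006695, -0.009225912130791273, -0.18583832209981108], [0.1859533352178321, -0.013753465759053469, -0.982462314443144]] [-0.06783082  0.49281739  1.29147297]
{'t': 0.1, 'joint_pos': array([ 1.22200200e+00,  2.60654722e-01, -1.39220652e-01,  1.17269647e+00,
       -5.58794408e-06,  1.57078062e+00]), 'dq': array([ 0.00186571, -0.00127104,  0.00277609, -0.00128467,  0.00154414,
        0.0007386 ]), 'joint_efforts': array([-5.16751097e-04, -4.06509304e+01,  2.54526901e+01,  1.01281225e-02,
       -6.85760688e-05,  1.06731119e-05]), 'tool_pos': array([0.17922339, 0.49282328, 0.23053639]), 'orientation': array([[-9.39790824e-01,  3.41749683e-01, -6.01556965e-04],
       [ 3.41750212e-01,  9.39789339e-01, -1.67051177e-03],
       [-5.56004498e-06, -1.77551385e-03, -9.99998424e-01]]), 'wrist_force': array([-0.45389733,  1.00206574,  1.20304113]), 'wrist_torque': array([-0.00864531,  0.01496191, -0.01651185]), 'grip_force': 0.0, 'finger_gap': 1.002909697152139}
```

View pics/a.png

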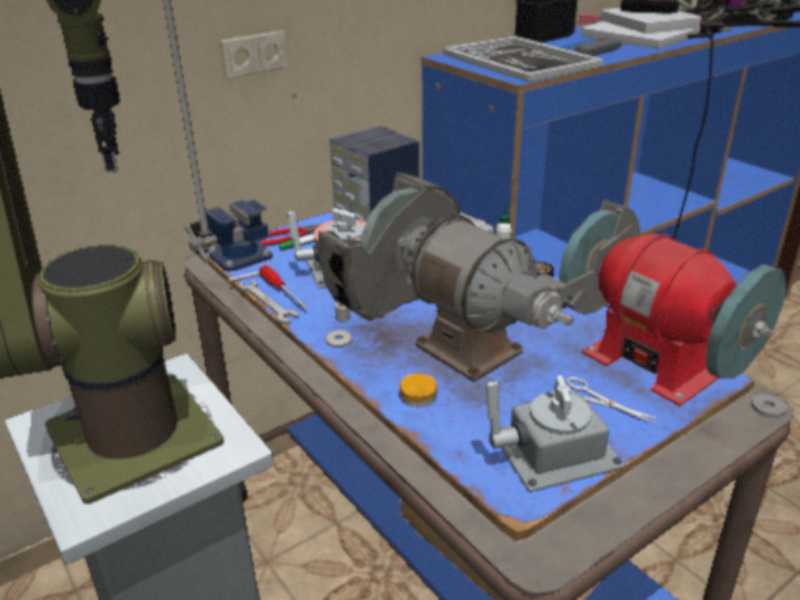

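View pics/b.png

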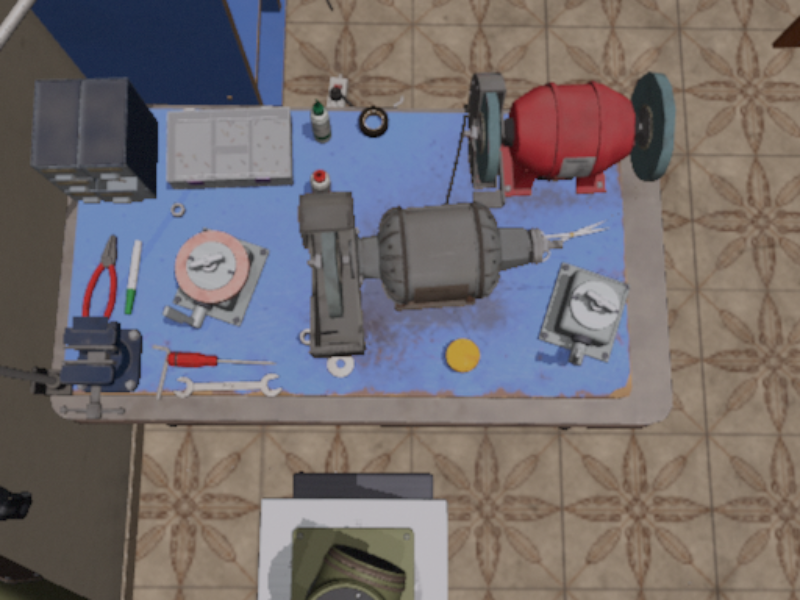

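The wheel stand is on the left: in the top view the nut is at about (209,265) and the lever at about (190,318), 800-px scale. The bare stand is on the right, at (595,300). I'll look at a zoomed crop of the wheel stand next.

```bash
cat > h.py <<'E'
import numpy as np,pickle
d=pickle.load(open("d.pkl","rb"))
def ray(c,px):
    K,R,t=c["mtx"],np.array(c["R"]),np.array(c["t"])
    v=R.T@np.linalg.solve(K,[px[0],px[1],1]); return -R.T@t,v/np.linalg.norm(v)
def atz(c,px,z):
    o,v=ray(c,px); return o+v*(z-o[2])/v[2]
def tri(*cp):
    A=0;b=0
    for c,p in cp:
        o,v=ray(c,p);M=np.eye(3)-np.outer(v,v);A=A+M;b=b+M@o
    return np.linalg.solve(A,b)
def proj(c,X):
    u=np.array(c["mtx"])@(np.array(c["R"])@X+np.array(c["t"]));return u[:2]/u[2]
E
python3 - <<'E'
from h import *
import cv2
t=d["top"]["img"][135:220,95:180,::-1]; s=d["scene"]["img"][120:205,170:255,::-1]
cv2.imwrite("pics/c.png",np.hstack([cv2.resize(t,(400,400),interpolation=2),cv2.resize(s,(400,400),interpolation=2)]))
E
```

```text
(no output)
```

View pics/c.png

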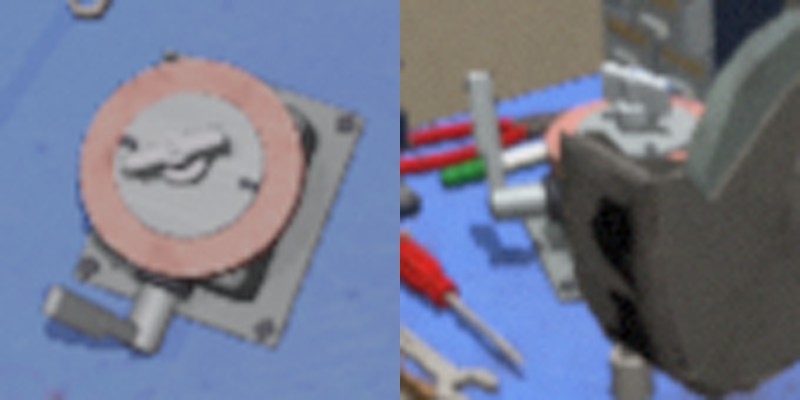

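Left (top view): index bars at about (128,143) and (250,184), wings from (125,165) to (228,142), lever tip (55,302), base screw corners (347,122) and (265,330). Right (scene view): wings from (607,70) to (668,92), lever tip (480,75).

```bash
python3 - <<'E'
from h import *
T=d["top"];S=d["scene"];k=85/400
t=lambda x,y:(95+(x+.5)*k-.5,135+(y+.5)*k-.5); s=lambda x,y:(170+(x-400+.5)*k-.5,120+(y+.5)*k-.5)
a=atz(T,t(128,143),.091);b=atz(T,t(250,184),.091)
print("bars",a,b,(a+b)/2)
u=a-b;print("yaw",np.arctan2(-u[0],u[1]), np.linalg.norm(u))
print("wheel c",atz(T,t(191,167),.086))
p=atz(T,t(347,122),.008);q=atz(T,t(265,330),.008);u=p-q;print("yaw base edge",np.arctan2(u[1],u[0]),u)
w1=atz(T,t(128,165),.132);w2=atz(T,t(228,142),.132);print("wing",w1,w2,(w1+w2)/2,np.arctan2((w1-w2)[1],(w1-w2)[0]))
print("wing tri",tri((T,t(178,152)),(S,s(637,80))))
print("levertip tri",tri((T,t(55,298)),(S,s(480,75))))
print("pivot outer",tri((T,t(150,335)),(S,s(500,203))))
c,sn=np.cos,np.sin
E
```

```text
bars [0.54900851 0.28158807 0.091     ] [0.52607468 0.21209525 0.091     ] [0.5375416  0.24684166 0.091     ]
yaw -0.3187631522692125 0.0731793195270973
wheel c [0.53666776 0.24672153 0.086     ]
yaw base edge -0.3301525750666527 [ 0.12694842 -0.04350463  0.        ]
wing [0.5269023  0.27034946 0.132     ] [0.54029432 0.21680234 0.132     ] [0.53359831 0.2435759  0.132     ] 1.815866977980987
wing tri [0.53742518 0.24446823 0.12541809]
levertip tri [0.45386582 0.30545225 0.13089152]
pivot outer [0.44508424 0.27365527 0.05074139]
```

```bash
python3 -m crank '{"offset":[[-0.1,-0.03,0],[-0.2,-0.05,0],[-0.3,-0.08,0],[-0.4,-0.1,0],[-0.5,-0.13,0],[-0.6,-0.15,0],[-0.7,-0.18,0],[-0.8,-0.2,0],[-0.9,-0.23,0],[-1,-0.25,0]],"dr":[[0,0,0.1],[0,0,0.2],[0,0,0.3],[0,0,0.4],[0,0,0.5],[0,0,0.6],[0,0,0.7],[0,0,0.8],[0,0,0.9],[0,0,1]]}'
cat >> h.py <<'E'
def togo(o,pos,R):
    from scipy.spatial.transform import Rotation as Q
    R0=np.array(o["orientation"]); print("offset",np.round(R0.T@(np.array(pos)-o["tool_pos"])/.2,3),"dr",np.round(Q.from_matrix(R0.T@R).as_rotvec()/np.radians(45),3))
def down(a): # tool down, tool y at world angle a
    y=np.array([np.cos(a),np.sin(a),0]);z=np.array([0,0,-1.]);return np.c_[np.cross(y,z),y,z]
E
python3 - <<'E'
from h import *
from station import env
togo(env.observe(),[.5373,.2465,.24],down(.245))
E
```

```text
t: 0.93
tool_pos: [0.3507, 0.3769, 0.2309]
orientation: [[-0.419, 0.908, -0.001], [0.908, 0.419, -0.001], [-0.001, -0.001, -1.0]]
wrist_force: [-0.0, -0.8, 0.2]
finger_gap: 1.001
grip_force: 0.0
offset [-0.983  0.574 -0.046] dr [-0.001  0.001  0.239]
```

```bash
python3 -m crank '{"offset":[[-0.11,0.06,0],[-0.22,0.13,0],[-0.33,0.19,0],[-0.44,0.26,0],[-0.55,0.32,0],[-0.66,0.38,0],[-0.77,0.45,0],[-0.88,0.51,0],[-0.98,0.57,0],[-0.98,0.57,0]],"dr":[[0,0,0.03],[0,0,0.06],[0,0,0.09],[0,0,0.12],[0,0,0.15],[0,0,0.18],[0,0,0.21],[0,0,0.24],[0,0,0.24],[0,0,0.24]]}'
python3 - <<'E'
from h import *
from station import env
import cv2
o=env.observe();r=env.get_image("wrist")
pickle.dump((o,r),open("w1.pkl","wb"));print(r["T_tool_cam"].round(3).tolist())
cv2.imwrite("pics/w1.png",cv2.resize(r["img"][:,:,::-1],(800,600)))
E
```

```text
t: 1.77
tool_pos: [0.5396, 0.2462, 0.2304]
orientation: [[-0.242, 0.97, 0.001], [0.97, 0.242, -0.001], [-0.002, 0.001, -1.0]]
wrist_force: [-0.4, 0.4, -0.4]
finger_gap: 1.0
grip_force: 0.0
[[0.001, -0.959, -0.283, 0.073], [1.0, 0.001, 0.0, 0.001], [0.0, -0.283, 0.959, -0.143], [0.0, 0.0, 0.0, 1.0]]
```

View pics/w1.png

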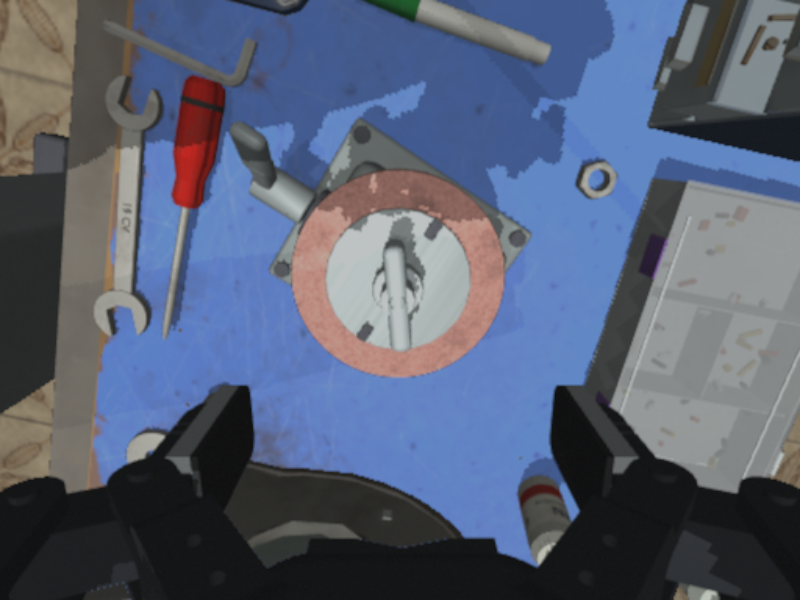

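The wrist view shows bars at (434,229) and (365,332), the wing's top edge running from (394,247) to (400,346), and the lever tip at (243,130) with its hub at (262,188). The base screws are at (363,134), (517,238) and (282,268).

```bash
cat >> h.py <<'E'
def wcam(o,r):
    T=np.array(r["T_tool_cam"]);R0=np.array(o["orientation"]);R=(R0@T[:3,:3]);p=R0@T[:3,3]+o["tool_pos"]
    return dict(mtx=r["mtx"],R=R.T,t=-R.T@p)
E
python3 - <<'E'
from h import *
o,r=pickle.load(open("w1.pkl","rb"));c=wcam(o,r);f=lambda x,y:((x+.5)*.64-.5,(y+.5)*.64-.5)
T=d["top"];k=85/400;t=lambda x,y:(95+(x+.5)*k-.5,135+(y+.5)*k-.5)
ang=lambda u:np.arctan2(u[1],u[0])
a=atz(c,f(434,229),.091);b=atz(c,f(365,332),.091);print("bars",a,b,(a+b)/2,np.linalg.norm(a-b),ang(a-b))
print("bar z",tri((c,f(434,229)),(T,t(128,143))),tri((c,f(365,332)),(T,t(250,184))))
h=[atz(c,f(*p),.008) for p in((363,134),(517,238),(282,268))]
print("holes",ang(h[1]-h[0]),ang(h[2]-h[0]),h)
w1=atz(c,f(394,247),.132);w2=atz(c,f(400.5,346),.132);print("wing",w1,w2,(w1+w2)/2,np.linalg.norm(w1-w2),ang(w1-w2))
print("wing ends tri",tri((c,f(394,247)),(T,t(125,160))),tri((c,f(400.5,346)),(T,t(228,139))))
print("lever tip",tri((c,f(243,130)),(T,t(55,298))),atz(c,f(243,130),.13))
E
```

```text
bars [0.55039656 0.280291   0.091     ] [0.52665963 0.21139533 0.091     ] [0.53852809 0.24584316 0.091     ] 0.07287012555363326 1.238998940969289
bar z [0.54939248 0.28084246 0.09287853] [0.5262844  0.21182482 0.09174644]
holes -0.3318406413901523 -1.907326550392729 [array([0.49444912, 0.32066332, 0.008     ]), array([0.61878319, 0.27781994, 0.008     ]), array([0.45729413, 0.21445695, 0.008     ])]
wing [0.52989702 0.27255416 0.132     ] [0.54531161 0.22371836 0.132     ] [0.53760431 0.24813626 0.132     ] 0.05121079280653957 1.8765405146125396
wing ends tri [0.52991494 0.27237845 0.13101205] [0.54568439 0.21929999 0.11994475]
lever tip [0.45222437 0.30657619 0.13268838] [0.45041443 0.30783304 0.13      ]
```

```bash
python3 -m crank '{"offset":[[0,-0.01,0.08],[0,-0.01,0.16],[0,-0.01,0.24],[0,-0.01,0.32],[0,-0.01,0.4],[0,-0.01,0.48],[0,-0.01,0.54],[0,-0.01,0.59],[0,-0.01,0.62],[0,-0.01,0.62]],"dr":[[0,0,-0.04],[0,0,-0.08],[0,0,-0.08],[0,0,-0.08],[0,0,-0.08],[0,0,-0.08],[0,0,-0.08],[0,0,-0.08],[0,0,-0.08],[0,0,-0.08]]}' -1 20
python3 -m crank '{"offset":[[0,0,0],[0,0,0],[0,0,0],[0,0,0],[0,0,0],[0,0,0],[0,0,0],[0,0,0],[0,0,0],[0,0,0]],"dr":[[0,0,0],[0,0,0],[0,0,0],[0,0,0],[0,0,0],[0,0,0],[0,0,0],[0,0,0],[0,0,0],[0,0,0]]}' 1 30
python3 -c "
from station import env
import numpy as np
o=env.observe();print(o['wrist_force'],o['wrist_torque'],o['joint_pos'].round(2));R=o['orientation'];a=np.arctan2(R[1,1],R[0,1]);print(a,(a+.332)/np.radians(45))"
```

```text
t: 2.65
tool_pos: [0.5331, 0.2481, 0.1059]
orientation: [[-0.307, 0.952, -0.003], [0.952, 0.307, -0.001], [-0.0, -0.003, -1.0]]
wrist_force: [0.3, -0.6, -0.6]
finger_gap: 1.004
grip_force: 0.0
t: 3.48
tool_pos: [0.5364, 0.249, 0.1099]
orientation: [[-0.306, 0.952, 0.005], [0.952, 0.306, 0.002], [0.001, 0.005, -1.0]]
wrist_force: [-0.4, -0.5, 9.9]
finger_gap: 0.118
grip_force: 35.3
[-0.43718764 -0.53806969  9.86311821] [-0.0824353   0.14636379  0.05273797] [ 0.43  0.44 -0.19  0.93  0.    1.69]
0.3109900166403772 0.8186803160564486
```

```bash
python3 -m crank '{"offset":[[0,0,-0.02],[0,0,-0.02],[0,0,-0.02],[0,0.01,-0.02],[0,0.01,-0.02],[0,0.01,-0.02],[0,0.01,-0.02],[0,0.01,-0.02],[0,0.01,-0.02],[0,0.01,-0.02]],"dr":[[0,0,0.08],[0,0,0.18],[0,0,0.28],[0,0,0.38],[0,0,0.48],[0,0,0.58],[0,0,0.68],[0,0,0.77],[0,0,0.82],[0,0,0.82]]}'
python3 -c "
from station import env
import numpy as np
o=env.observe();print(o['wrist_force'],o['wrist_torque'],o['joint_pos'].round(2));R=o['orientation'];a=np.arctan2(R[1,1],R[0,1]);print(a,(a+.332)/np.radians(45))"
```

```text
t: 4.32
tool_pos: [0.5387, 0.2489, 0.1104]
orientation: [[0.329, 0.944, 0.003], [0.944, -0.329, 0.0], [0.001, 0.003, -1.0]]
wrist_force: [7.0, 0.9, -10.6]
finger_gap: 0.122
grip_force: 32.5
[  7.0417512    0.8856287  -10.57906818] [ 0.17991009 -1.29901675  0.02469993] [ 0.43  0.45 -0.18  0.94 -0.    2.34]
-0.3349176766871606 -0.0037149013368447427
```

```bash
python3 -m crank '{"offset":[[0,0,0],[0,0,0],[0,0,0],[0,0,0],[0,0,0],[0,0,-0.1],[0,0,-0.25],[0,0,-0.4],[0,0,-0.55],[0,0,-0.6]],"dr":[[0,0,0],[0,0,0],[0,0,0],[0,0,0],[0,0,0],[0,0,0],[0,0,0],[0,0,0],[0,0,0],[0,0,0]]}' -1
python3 - <<'E'
from h import *
from station import env
import cv2
o=env.observe();r=env.get_image("wrist");pickle.dump((o,r),open("w2.pkl","wb"))
print(o["joint_pos"].round(2))
cv2.imwrite("pics/w2.png",cv2.resize(r["img"][:,:,::-1],(800,600),interpolation=2))
E
```

```text
t: 5.15
tool_pos: [0.5383, 0.2497, 0.2364]
orientation: [[0.327, 0.945, 0.007], [0.945, -0.327, 0.003], [0.005, 0.005, -1.0]]
wrist_force: [0.7, 0.1, 0.3]
finger_gap: 0.998
grip_force: 0.0
[0.43 0.37 0.04 1.23 0.   2.34]
```

View pics/w2.png

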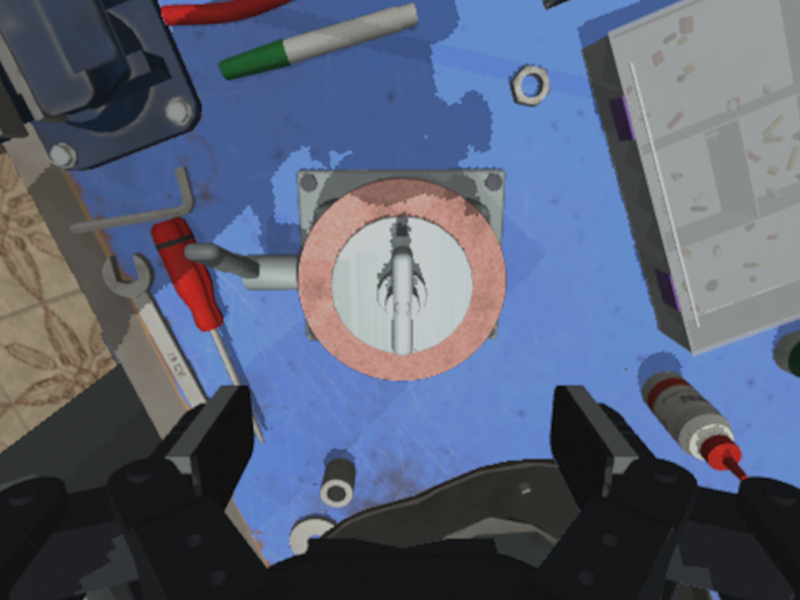

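The wings now line up with the index bars: the wing runs vertically from (402,252) to (402,350), and the upper bar is at (401,222). Next I'll work out the lever push and check clearance to the vise.

```bash
python3 - <<'E'
from h import *
from station import env
T=d["top"];f=lambda x,y:((x+.5)*.64-.5,(y+.5)*.64-.5)
for p in((142,332),(142,375),(118,322),(118,345),(122,375)):
    print(p,atz(T,f(*p),.01)[:2].round(3),atz(T,f(*p),.1)[:2].round(3))
ey=np.array([.3259,.9454,0]);ex=np.array([.9454,-.3259,0]);P=np.array([.538,.246,0])-.102*ex
R=np.c_[ey,ex,[0,0,-1]]
o=env.observe()
togo(o,P-.03*ey+[0,0,.24],R)
togo(o,P-.03*ey+[0,0,.111],R)
print(P-.03*ey,P+.054*ey)
E
```

```text
(142, 332) [0.433 0.381] [0.421 0.352]
(142, 375) [0.357 0.375] [0.35  0.347]
(118, 322) [0.451 0.424] [0.437 0.393]
(118, 345) [0.41  0.421] [0.399 0.39 ]
(122, 375) [0.357 0.41 ] [0.35 0.38]
offset [-0.17  -0.507 -0.021] dr [ 0.008 -0.008 -0.001]
offset [-0.174 -0.511  0.624] dr [ 0.008 -0.008 -0.001]
[0.4317922 0.2508798 0.       ] [0.4591678 0.3302934 0.       ]
```

```bash
python3 -m crank '{"offset":[[-0.03,-0.08,0],[-0.06,-0.16,0],[-0.09,-0.24,0],[-0.12,-0.32,0],[-0.14,-0.4,0],[-0.16,-0.45,0],[-0.17,-0.48,0],[-0.17,-0.48,0],[-0.17,-0.48,0],[-0.17,-0.48,0]],"dr":[[0,0,0],[0,0,0],[0,0,0],[0,0,0],[0,0,0],[0,0,0],[0,0,0],[0,0,0],[0,0,0],[0,0,0]]}' 1 40
python3 -m crank '{"offset":[[0,0,0.1],[0,0,0.2],[0,0,0.3],[0,0,0.4],[0,0,0.48],[0,0,0.55],[0,0,0.61],[0,0,0.65],[0,0,0.67],[0,0,0.67]],"dr":[[0,0,0],[0,0,0],[0,0,0],[0,0,0],[0,0,0],[0,0,0],[0,0,0],[0,0,0],[0,0,0],[0,0,0]]}'
python3 - <<'E'
from h import *
from station import env
ey=np.array([.3259,.9454,0]);ex=np.array([.9454,-.3259,0]);P=np.array([.538,.246,0])-.096*ex
R=np.c_[ey,ex,[0,0,-1]]
for a,z in((.003,.101),(.015,.097),(.026,.089),(.035,.078),(.041,.066),(.044,.0525),(.044,.046)): togo(env.observe(),P+a*ey+[0,0,z],R)
E
```

```text
t: 6.03
tool_pos: [0.4354, 0.2481, 0.2312]
orientation: [[0.327, 0.945, 0.001], [0.945, -0.327, 0.0], [0.0, 0.001, -1.0]]
wrist_force: [0.2, 0.4, -0.1]
finger_gap: 0.001
grip_force: 0.0
t: 6.87
tool_pos: [0.4346, 0.2478, 0.0965]
orientation: [[0.327, 0.945, -0.001], [0.945, -0.327, -0.001], [-0.001, -0.001, -1.0]]
wrist_force: [0.0, -0.6, -0.8]
finger_gap: -0.002
grip_force: 0.0
offset [ 0.175  0.011 -0.023] dr [-0.001  0.001 -0.002]
offset [ 0.235  0.011 -0.003] dr [-0.001  0.001 -0.002]
offset [0.29  0.011 0.037] dr [-0.001  0.001 -0.002]
offset [0.335 0.011 0.092] dr [-0.001  0.001 -0.002]
offset [0.365 0.011 0.152] dr [-0.001  0.001 -0.002]
offset [0.38  0.011 0.22 ] dr [-0.001  0.001 -0.002]
offset [0.38  0.011 0.252] dr [-0.001  0.001 -0.002]
```

```bash
python3 -m crank '{"offset":[[0.1,0.01,-0.02],[0.17,0.01,-0.02],[0.24,0.01,0],[0.29,0.01,0.04],[0.34,0.01,0.09],[0.36,0.01,0.15],[0.38,0.01,0.22],[0.38,0.01,0.25],[0.38,0.01,0.26],[0.38,0.01,0.26]],"dr":[[0,0,0],[0,0,0],[0,0,0],[0,0,0],[0,0,0],[0,0,0],[0,0,0],[0,0,0],[0,0,0],[0,0,0]]}'
```

```text
t: 7.7
tool_pos: [0.4631, 0.3211, 0.0522]
orientation: [[0.327, 0.945, 0.006], [0.945, -0.327, 0.005], [0.007, 0.004, -1.0]]
wrist_force: [-10.7, -6.6, 52.2]
finger_gap: 0.002
grip_force: 25.6
```

The lever is on its stop: the TCP sits at z = 0.052 against a firm upward force. I'll back off and look.

```bash
python3 -m crank '{"offset":[[0,0,-0.06],[0,0,-0.16],[0,0,-0.26],[0,0,-0.4],[0,0,-0.55],[0,0,-0.7],[0,0,-0.85],[0,0,-0.95],[-0.1,0.1,-0.95],[-0.1,0.1,-0.95]],"dr":[[0,0,0],[0,0,0],[0,0,0],[0,0,0],[0,0,0],[0,0,0],[0,0,0],[0,0,0],[0,0,0],[0,0,0]]}'
python3 - <<'E'
from h import *
from station import env
import cv2
o=env.observe();r=env.get_image("wrist");s=env.get_image("scene")["img"];pickle.dump((o,r),open("w3.pkl","wb"))
a=cv2.resize(r["img"],(480,360));b=cv2.resize(s[115:205,160:240],(320,360),interpolation=2)
cv2.imwrite("pics/w3.png",np.hstack([a,b])[:,:,::-1])
E
```

```text
t: 8.53
tool_pos: [0.4755, 0.292, 0.2356]
orientation: [[0.329, 0.944, 0.003], [0.944, -0.329, -0.001], [0.0, 0.003, -1.0]]
wrist_force: [0.3, -0.3, -0.2]
finger_gap: -0.0
grip_force: 0.0
```

View pics/w3.png

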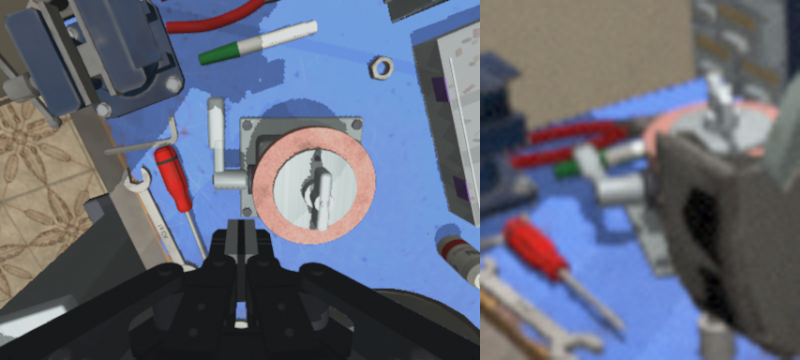

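The lever lies level, pointing to the stand's +y. The wings look slightly tilted in this off-centre view, so I'll zoom in and check.

```bash
python3 - <<'E'
from h import *
import cv2
for n,(x,y) in(("w2",(205,130)),("w3",(285,150))):
    o,r=pickle.load(open(n+".pkl","rb")); im=r["img"][y:y+110,x:x+110]
    globals()[n]=cv2.resize(im,(396,396),interpolation=2)
cv2.imwrite("pics/z.png",np.hstack([w2,w3])[:,:,::-1])
E
```

```text
(no output)
```

View pics/z.png

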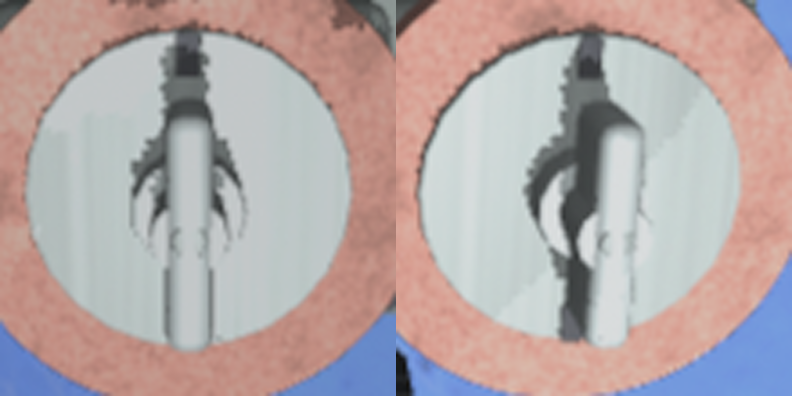

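In the last view the bars run (591,60)–(572,325) and the wing (623,130)–(607,340). Both tilt by the same ≈0.07, so they are parallel and the nut is aligned.

```bash
python3 -c "
from station import env
print(env.finish_job())"
```

```text
the job is handed in; nothing more can be done
None
```

The job is handed in: the wing nut was turned about 0.64 rad clockwise into line with the index bars while the lever was open, the wheel stand's lever was then pushed down to its stop, and the bare stand's lever was not touched.

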